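# Advance the flask stage by one turn and lock it

## Robot

A 6-joint arm with a two-finger parallel gripper is mounted at the origin on the work surface. World frame = base frame: x ahead of the robot, y to its left, z up, the work surface at z = 0. Lengths are in mm, angles in rad, forces in N, time in s.
With the tool pointing down it reaches from about 275 to 750 mm from the base axis. Payload 10.2 kg.
Tool frame: the origin (TCP) lies at the very end of the fingers, on their centre line; the grasp point (between the pads) lies 19 mm behind it; z points along the fingers, y is the direction in which the jaws open and shut (so a half turn about z gives the same grasp; the last joint's range is limited). The gripper opens to 88 mm and grips with 3 to 60 N. Pads are 18 mm wide; open, the fingers measure 123 mm over their backs; the gripper's body (75 mm by 187 mm) begins 45 mm behind the grasp point.
Start: joints at [-1.474, 0.313, 1.498, -0, 1.331, -0.223], TCP at [165.035, -498.392, 238.72] pointing down, gripper open.
Joint ranges: [-2.94, 2.94], [-0.97, 2.17], [0.19, 2.56], [-1.23, 4.37], [0.02, 3.11], [-2.88, 2.88]. Speed limits (rad/s): [2.39, 2.39, 3.01, 3.14, 3.14, 3.14].

## Interface

Orientations are given as a 3x3 rotation matrix whose columns are the frame's x, y, z axes.
In Python, from cell import ctrl, eyes gives the robot as it stands.
- The arm moves only by the tool step_arm, never from a script. Its argument "deltas" is a list of rows, each an object of numbers: "x", "y", "z": the shift along the tool's x, y, z in mm; "ax", "ay", "az": the turn, a rotation vector about the tool's x, y, z in degrees. In form: [{"x": .., "y": .., "z": .., "ax": .., "ay": .., "az": ..}, ...]. A call has 1 to 8 rows; each row shifts and turns the commanded pose from where the row before left it, along the tool's axes as they then stand; what a row does not reach is not made up. A row lasts 1/8 s, in which the tool goes at most 62.5 mm and 10.7 degrees, less where a joint would pass 70% of its speed; a pose out of reach is approached as far as the arm can. A call with a gripper value outside its range is refused whole. "claw" is the closure, from 0 (fully open) to 1 (shut), set as the call begins (left out, the last holds). The fingers move at their own pace and stop on an object; the grip force is fixed at half the most. Time passes only in rows, so rows that do not move let the fingers close. It gives the time, the measured TCP pose, the force and the opening at its end, in the units of the state.
- ctrl.sense(): the state, without advancing time (a new reading comes with each control period).
- eyes.grab_frame(name): name is "scene" or "top"; returns the picture (400x640x3 uint8, red, green, blue); there is no depth.
- eyes.camera_model(name): a dict with "fx", "fy", "cx", "cy" (pixels), "extrinsics" (4x4, takes a point from world to camera coordinates). Camera axes: x right, y up, looking along -z (the intrinsics and any distortion apply to the point x, -y, -z); pixel columns grow to the right and rows downward; lengths in mm; the calibration is good to about 2 mm. A picture is of the moment at which its call begins. camera_model takes no time and is no camera call.
- ctrl.sign_off(): hands the job in, once; it reports no verdict.
The state is a dict: "time_s": time; "qpos": joint angles; "joint_vel": joint speeds; "effort": joint torques, N m; "ee_pos": TCP position; "ee_rot": TCP orientation; "wrist_force": force on the tool from outside, world axes, zero at the start; "torque": the same for the moment, N m; "finger_gap": finger opening in mm.
Only numpy, scipy, OpenCV 4.12 (cv2) and the standard library are available. Lean on these libraries where they do the work, as an engineer would, in place of code of your own. Each camera call takes 0.05 s, during which the arm holds its last target. There are 200 camera calls.

## Task

On the flask-viewing stand, push the hand wheel round by its upright handle through exactly one full turn, clockwise seen from above, so that the handle ends where it started; then push the lock lever beside the wheel all the way over, away from the robot. Only push with the fingers: do not take the handle or the lever between them, do not knock, shift or lift the flask and the other things standing around, and leave with the hand clear of everything.

Things in the scene. Friction and masses are not known exactly. Their poses are not given: they have to be found in the camera images.
- stand: White flask-viewing stand, fixed to the bench. Its origin lies on the bench (z = 0) straight below the hand wheel's axis; its x axis points roughly away from the robot, y to the left, z up. Under the wheel is a gearbox 200 x 200 mm, its top 50 mm above the bench. To its right (centre at y = -290 mm) is a low stage with a flask (wheel-driven, 10 mm along x per turn), under a lamp on a column 380 mm high. To its left, the lock lever stands on a dark foot plate 12 mm high.
- wheel (a joint): Angle of the dark steel hand wheel (three spokes, rim 85 mm in radius, lying flat, axis vertical). In rad, grows clockwise seen from above; its start lies anywhere from -2.6 to 2.6 and one full turn adds 6.283. At 0 the handle lies towards the stand's -x. It turns freely both ways for more than a turn, with a dry friction of about 0.2 N m (some 3 N at the handle), and stays where it is left; no detents.
- wheel_hub (a point): Centre of the wheel on its axis, 66 mm above the bench. Tops above the bench: rim 72 mm, spokes 70 mm, hub 76 mm (its cap 78 mm).
- handle_top (a point): Centre of the top of the wheel's upright black handle, a round post 22 mm in diameter standing on one spoke 68 mm from the axis; its top is 122 mm above the bench and its straight side reaches down to 76 mm. It moves with the wheel.
- lever (a joint): Angle of the lock lever in rad: 0 leaning towards the robot (the stand's -x), 1.0 at its far stop, leaning away (+x). It starts between 0 and 0.15, stays where it is left, and takes about 1 N at its ball.
- lever_tip (a point): Centre of the black ball, 26 mm in diameter, at the end of the lever: a 10 mm steel rod, 80 mm from pivot to ball centre, which swings in the stand's x-z plane. The pivot lies 34 mm above the bench at x = -40 mm, y = 185 mm of the stand; the ball's centre goes from 104 mm high at one end through 114 mm upright to 104 mm at the other, 77 mm further along the stand's x.
- flask: Loose clear culture flask with a blue cap, lying on the stage along its x, about 150 x 80 x 34 mm; origin under its middle, 64 mm above the bench. It only rides along.
- tape: Loose roll of paper tape lying flat, 68 mm across, 22 mm high; origin under its centre.
- jar: Loose amber jar, 50 mm across, 70 mm high; origin under its centre.
- vial_bottle: Loose clear bottle, 44 mm across, 95 mm high; origin under its centre.
- tip_box: Loose grey box with a clear lid, 89 x 124 x 64 mm; origin under its centre.
- slide_box: Loose white and grey slide box, 82 x 34 x 32 mm; origin under its centre.
- stub_tube: Loose short clear tube with a blue cap standing upright, 32 mm across, 59 mm high; origin under its centre.

How it is judged (in metres and radians):
On the way, in this order (a step that is already met when the one before it is completed fails the run):
1. the wheel has made one full clockwise turn and its handle is back where it started (value of joint wheel between 3.4 and 9.2 rad and distance of handle_top from where it was at the start of the episode below 0.013 m and velocity of joint wheel between -0.15 and 0.15 rad/s), for 0.3 s.
2. then the lock lever is pushed over to its far end (value of joint lever above 0.88 rad), for 0.2 s.
At the end, for the whole second after the job is handed in: The wheel stands still one full clockwise turn from its start, its handle within 13 mm (about 11 degrees) of where it started; the lever is over, above 0.88 rad of 1.0 (all of step 1 and value of joint lever above 0.88 rad); the robot touches nothing.
It fails at once if the wheel's handle is taken between the fingers (horizontal distance between the grasp point and handle_top below 0.009 m and height (world z) of the grasp point below 0.128 m).
It fails at once if the lever's ball is taken between the fingers (horizontal distance between the grasp point and lever_tip below 0.01 m and distance between the grasp point and lever_tip below 0.022 m).
It fails at once if the flask or another loose thing is lifted by more than 15 mm (height (world z) of any of tape, jar, vial_bottle, tip_box, slide_box, stub_tube above 0.015 m or height (world z) of flask above 0.079 m).
It fails at once if the flask or another loose thing is shifted by more than 30 mm (distance of any of tape, jar, vial_bottle, tip_box, slide_box, stub_tube, flask from where it was at the start of the episode above 0.03 m).
It fails at once if a loose thing is knocked over (angle between any of tape, jar, vial_bottle, tip_box, slide_box, stub_tube, flask's own z axis and vertical above 0.5 rad).
It also fails if it takes over 72 s, if anything falls off the work surface, if the arm or the gripper's body presses on something with over 40 N, if the wrist force passes 120 N, or if a joint passes its speed limit or range.

## Working session

There is one attempt and no reset: what is moved stays moved. The work goes in short steps, Python scripts to look and compute and a tool call to move; the robot and the scene stay as the last step left them, time stands still between calls to the robot, and variables do not carry over. Pictures are saved under pics/ and viewed, about 8 in all and at most 12, crops included, and the job is handed in when it is done.

Besides the shell and the picture viewer there is one more tool, called after "Emit:" by a JSON object that holds its "name" and its "arguments", one argument or row to a line. step_arm: Moves the arm, as the interface text tells. Its arguments: {"type":"object","properties":{"deltas":{"type":"array"},"claw":{"type":"number"}},"required":["deltas"]}

```bash
mkdir -p pics
python3 - <<'E'
from cell import ctrl, eyes
import cv2, json
for n in ("scene","top"):
    im=eyes.grab_frame(n); cv2.imwrite(f"pics/{n}0.png",cv2.cvtColor(im,cv2.COLOR_RGB2BGR))
    print(n,eyes.camera_model(n))
print(ctrl.sense())
E
```

```text
scene {'fx': 437.96952593147853, 'fy': 437.96952593147853, 'cx': 324.9587732831658, 'cy': 199.85314051907696, 'extrinsics': array([[-8.04102279e-02,  9.96653669e-01, -1.46853691e-02,
        -4.02688002e+01],
       [-7.74729880e-01, -5.32218100e-02,  6.30048452e-01,
         3.84239942e+02],
       [ 6.27158519e-01,  6.20395338e-02,  7.76416955e-01,
        -1.36827811e+03],
       [ 0.00000000e+00,  0.00000000e+00,  0.00000000e+00,
         1.00000000e+00]])}
top {'fx': 492.2883039479666, 'fy': 492.2883039479666, 'cx': 317.52598888195377, 'cy': 200.65330746891055, 'extrinsics': array([[ 2.56047230e-02, -9.99570934e-01,  1.42248636e-02,
         8.89568743e+01],
       [ 9.96695543e-01,  2.66231685e-02,  7.67411298e-02,
        -5.73972850e+02],
       [-7.70869138e-02,  1.22129228e-02,  9.96949574e-01,
        -1.16413982e+03],
       [ 0.00000000e+00,  0.00000000e+00,  0.00000000e+00,
         1.00000000e+00]])}
{'time_s': 0.1, 'qpos': array([-1.47438602e+00,  3.13355176e-01,  1.49831601e+00, -1.11731169e-05,
        1.33097498e+00, -2.23360934e-01]), 'joint_vel': array([ 0.00090968, -0.00108652, -0.00229338,  0.00039806, -0.00442525,
       -0.00056001]), 'effort': array([ 2.36420507e-03, -4.02816546e+01, -2.52636302e+01,  6.95998105e-02,
        3.42868420e-02, -4.60901060e-05]), 'ee_pos': array([ 165.01893568, -498.17982371,  238.25516185]), 'ee_rot': array([[ 9.49306530e-01,  3.14351873e-01, -1.12214781e-04],
       [ 3.14351814e-01, -9.49305978e-01,  1.04757171e-03],
       [ 2.22779965e-04, -1.02974158e-03, -9.99999445e-01]]), 'wrist_force': array([ 0.11433676, -0.29157133,  0.43748221]), 'torque': array([ 0.00452137, -0.01178086,  0.00225092]), 'finger_gap': 88.08435156584532}
```

View pics/scene0.png

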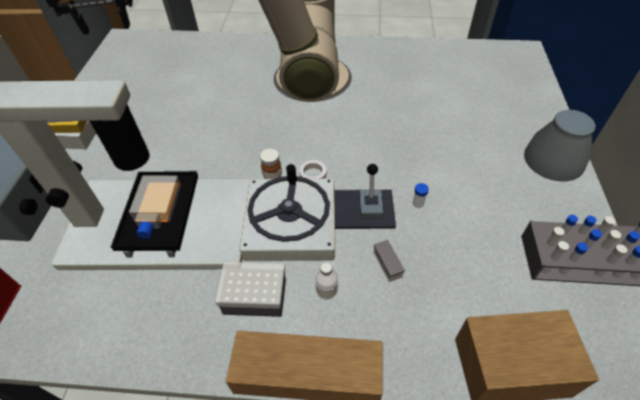

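View pics/top0.png

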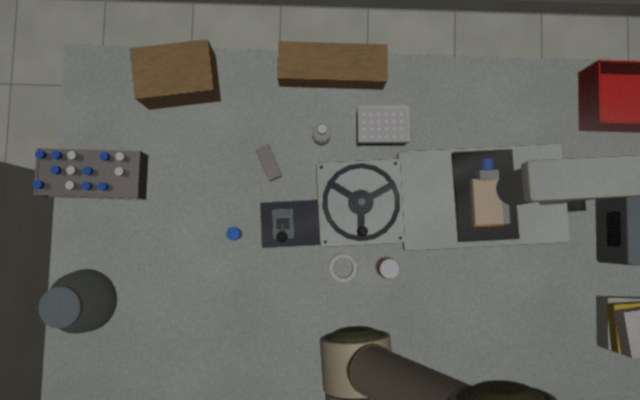

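The scene view shows the wheel hub at about (288,206) with the handle at (291,170), pointing to the robot, and the lever ball at (373,169). In the top view the hub is at about (361,202), handle (362,231) and ball (282,237). The tape (343,267) and jar (389,267) stand on the robot's side of the gearbox, and the bottle is at (321,133).

```bash
cat > h.py <<'E'
import numpy as np, cv2
from cell import ctrl, eyes
def ray(n,u,v):
    m=eyes.camera_model(n);E=m["extrinsics"];R,t=E[:3,:3],E[:3,3]
    d=R.T@np.array([(u-m["cx"])/m["fx"],-(v-m["cy"])/m["fy"],-1.]);return -R.T@t,d
def plane(n,u,v,z):
    o,d=ray(n,u,v);return o+d*(z-o[2])/d[2]
def two(a,b):
    (o,d),(p,e)=ray("scene",*a),ray("top",*b)
    s=np.linalg.lstsq(np.c_[d,-e],p-o,rcond=None)[0];x,y=o+d*s[0],p+e*s[1]
    return (x+y)/2,np.linalg.norm(x-y)
def proj(n,P):
    m=eyes.camera_model(n);E=m["extrinsics"];c=E[:3,:3]@np.array(P,float)+E[:3,3]
    return m["cx"]+m["fx"]*c[0]/-c[2], m["cy"]-m["fy"]*c[1]/-c[2]
E
python3 - <<'E'
from h import *
np.set_printoptions(precision=1,suppress=True)
top=cv2.imread("pics/top0.png");sc=cv2.imread("pics/scene0.png")
def blobs(im,x0,x1,y0,y1,thr):
    g=im[y0:y1,x0:x1].max(2);m=(g<thr).astype(np.uint8)
    n,l,s,c=cv2.connectedComponentsWithStats(m)
    return [(s[i].tolist(),(c[i]+[x0,y0]).round(1)) for i in range(1,n) if s[i,4]>15]
for t in (28,40): print(t,"top handle",blobs(top,345,380,215,245,t),"ball",blobs(top,268,298,225,250,t),"\n sc handle",blobs(sc,280,303,158,200,t),"ball",blobs(sc,362,384,158,185,t))
# rim ellipse -> hub
g=top.max(2);m=((g[155:248,318:404]<85)*255).astype(np.uint8)
cs=cv2.findContours(m,cv2.RETR_EXTERNAL,cv2.CHAIN_APPROX_NONE)[0];c=max(cs,key=cv2.contourArea)
e=cv2.fitEllipse(c);print("rim",e);print("hub",plane("top",e[0][0]+318,e[0][1]+155,70))
for n,u,v,z in [("tape",343,267,22),("jar",389,267,70),("bottle",321,133,95),("tip",384,122,64),("slide",268,162,32),("tube",233,233,59),("plate corner",261,202,12),("plate c2",262,247,12),("gb TL",317,162,50),("gb BL",321,246,50),("gb BR",405,242,50),("gb TR",399,158,50)]: print(n,plane("top",u,v,z))
print(two((373,169),(282,237)),two((291,167),(362,231)))
cv2.imwrite("pics/c0.png",np.hstack([cv2.resize(top[140:290,240:420],None,fx=2.2,fy=2.2,interpolation=2),cv2.resize(sc[140:290,240:420],None,fx=2.2,fy=2.2,interpolation=2)]))
E
```

```text
28 top handle [] ball [] 
 sc handle [([8, 8, 9, 19, 121], array([291.3, 174.6]))] ball [([6, 7, 9, 9, 57], array([372., 169.]))]
40 top handle [([13, 11, 9, 10, 64], array([361.5, 231. ]))] ball [([9, 7, 10, 11, 85], array([281.5, 236.9]))] 
 sc handle [([7, 7, 10, 20, 138], array([291.2, 174.6]))] ball [([6, 7, 9, 10, 70], array([372. , 169.1]))]
rim ((42.77542495727539, 46.774269104003906), (75.80548095703125, 76.41547393798828), 127.13188934326172)
hub [567.8   4.5  70. ]
tape [414.4  39.2  22. ]
jar [419.7 -63.   70. ]
bottle [720.8 100.9  95. ]
tip [758.1 -47.3  64. ]
slide [660.4 225.2  32. ]
tube [488.3 298.   59. ]
plate corner [565.2 240.7  12. ]
plate c2 [456.8 234.5  12. ]
gb TL [660.8 107.9  50. ]
gb BL [463.4  93.5  50. ]
gb BR [ 477.7 -102.9   50. ]
gb TR [675.8 -86.3  50. ]
(array([481.9, 184.7, 107. ]), np.float64(6.024321280229816)) (array([499.4,   6.6, 119.4]), np.float64(2.0537978516785564))
```

View pics/c0.png

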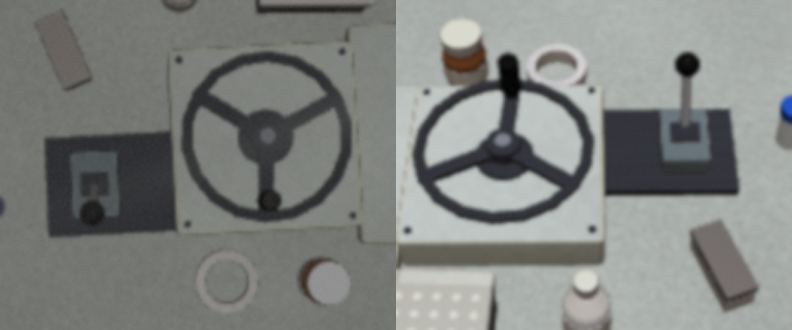

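The measurements agree with the given geometry:

| Item | Measured | Check |
|---|---|---|
| Hub | (568, 4) | centre of the gearbox corners |
| Handle | (499, 7), z 119 | 68.6 mm from the hub |
| Ball | (482, 185), z 107 | fits the lever's pivot and length |
| Stand yaw | about +4° | from the gearbox edges |

I'll push with closed fingers using the -x face.

Emit:
{"name": "step_arm", "arguments": {
  "deltas": [
    {"x":20,"y":-19},
    {"x":38,"y":-35},
    {"x":38,"y":-35},
    {"x":38,"y":-35},
    {"x":38,"y":-35},
    {"x":38,"y":-35},
    {"x":40,"y":-37},
    {"x":40,"y":-20}
  ],
  "claw": 1
}}

```text
invalid input
```

Emit:
{"name": "step_arm", "arguments": {
  "deltas": [
    {"x":40,"y":-20},
    {"x":40,"y":-20},
    {"x":40,"y":-20},
    {"x":35,"y":-18},
    {"x":20,"y":-10},
    {"az":-10},
    {"az":-10},
    {"az":-10}
  ]
}}

```text
invalid input
```

Emit:
{"name": "step_arm", "arguments": {
  "deltas": [
    {"az":-10},
    {"az":-10},
    {"az":-10},
    {"az":-10},
    {"az":-10},
    {"az":-10},
    {"az":-10},
    {"az":-10}
  ]
}}

```text
invalid input
```

Emit:
{"name": "step_arm", "arguments": {
  "deltas": [
    {"az":-10},
    {"az":-10},
    {"az":-10},
    {"az":-10},
    {"az":-10},
    {"az":-10},
    {"az":-10},
    {"az":-10}
  ]
}}

```text
invalid input
```

```bash
cat >> h.py <<'E'
def st():
    s=ctrl.sense();R=s["ee_rot"]
    print("t",s["time_s"],"p",s["ee_pos"].round(1),"yaw",np.degrees(np.arctan2(R[1,0],R[0,0])).round(1),"q",np.degrees(s["qpos"]).round(0),"F",s["wrist_force"].round(1),"gap",round(s["finger_gap"],1),"tilt",R[:,2].round(3));return s
E
python3 -c "
from h import *;st()"
```

```text
t 0.1 p [ 165.  -498.2  238.3] yaw 18.3 q [-84.  18.  86.  -0.  76. -13.] F [ 0.1 -0.3  0.4] gap 88.1 tilt [-0.     0.001 -1.   ]
```

Every row seems to need all six fields.

Emit:
{"name": "step_arm", "arguments": {
  "deltas": [
    {"x":20,"y":-19,"z":0,"ax":0,"ay":0,"az":0},
    {"x":38,"y":-35,"z":0,"ax":0,"ay":0,"az":0},
    {"x":38,"y":-35,"z":0,"ax":0,"ay":0,"az":0},
    {"x":38,"y":-35,"z":0,"ax":0,"ay":0,"az":0},
    {"x":38,"y":-35,"z":0,"ax":0,"ay":0,"az":0},
    {"x":38,"y":-35,"z":0,"ax":0,"ay":0,"az":0},
    {"x":40,"y":-37,"z":0,"ax":0,"ay":0,"az":0},
    {"x":40,"y":-20,"z":0,"ax":0,"ay":0,"az":0}
  ],
  "claw": 1
}}

```text
time_s: 1.1
ee_pos: [361.9, -167.0, 238.8]
ee_rot: [[0.949, 0.315, 0.0], [0.315, -0.949, -0.0], [0.0, 0.0, -1.0]]
wrist_force: [0.8, -1.0, -0.0]
finger_gap: 10.1
```

Emit:
{"name": "step_arm", "arguments": {
  "deltas": [
    {"x":40,"y":-20,"z":0,"ax":0,"ay":0,"az":0},
    {"x":40,"y":-20,"z":0,"ax":0,"ay":0,"az":0},
    {"x":40,"y":-20,"z":0,"ax":0,"ay":0,"az":0},
    {"x":35,"y":-18,"z":0,"ax":0,"ay":0,"az":0},
    {"x":20,"y":-10,"z":0,"ax":0,"ay":0,"az":0},
    {"x":0,"y":0,"z":0,"ax":0,"ay":0,"az":-10},
    {"x":0,"y":0,"z":0,"ax":0,"ay":0,"az":-10},
    {"x":0,"y":0,"z":0,"ax":0,"ay":0,"az":-10}
  ]
}}

```text
time_s: 2.1
ee_pos: [499.7, -30.3, 238.4]
ee_rot: [[0.66, 0.751, -0.001], [0.751, -0.66, 0.0], [-0.0, -0.001, -1.0]]
wrist_force: [-0.4, -0.2, -1.1]
finger_gap: 0.3
```

Emit:
{"name": "step_arm", "arguments": {
  "deltas": [
    {"x":0,"y":0,"z":0,"ax":0,"ay":0,"az":-10},
    {"x":0,"y":0,"z":0,"ax":0,"ay":0,"az":-10},
    {"x":0,"y":0,"z":0,"ax":0,"ay":0,"az":-10},
    {"x":0,"y":0,"z":0,"ax":0,"ay":0,"az":-10},
    {"x":0,"y":0,"z":0,"ax":0,"ay":0,"az":-10},
    {"x":0,"y":0,"z":0,"ax":0,"ay":0,"az":-10},
    {"x":0,"y":0,"z":0,"ax":0,"ay":0,"az":-10},
    {"x":0,"y":0,"z":0,"ax":0,"ay":0,"az":-10}
  ]
}}

```text
time_s: 3.1
ee_pos: [499.7, -30.4, 238.4]
ee_rot: [[-0.625, 0.781, -0.001], [0.781, 0.625, 0.0], [0.001, -0.0, -1.0]]
wrist_force: [-0.6, 0.2, -0.3]
finger_gap: 0.4
```

Emit:
{"name": "step_arm", "arguments": {
  "deltas": [
    {"x":0,"y":0,"z":0,"ax":0,"ay":0,"az":-10},
    {"x":0,"y":0,"z":0,"ax":0,"ay":0,"az":-10},
    {"x":0,"y":0,"z":0,"ax":0,"ay":0,"az":-10},
    {"x":0,"y":0,"z":0,"ax":0,"ay":0,"az":-10},
    {"x":0,"y":0,"z":0,"ax":0,"ay":0,"az":-10},
    {"x":0,"y":0,"z":0,"ax":0,"ay":0,"az":-10},
    {"x":0,"y":0,"z":0,"ax":0,"ay":0,"az":-10},
    {"x":0,"y":0,"z":0,"ax":0,"ay":0,"az":-10}
  ]
}}

```text
time_s: 4.1
ee_pos: [499.7, -30.4, 238.4]
ee_rot: [[-0.878, -0.479, -0.001], [-0.479, 0.878, 0.0], [0.0, 0.001, -1.0]]
wrist_force: [-1.1, -0.2, 0.4]
finger_gap: 0.6
```

Emit:
{"name": "step_arm", "arguments": {
  "deltas": [
    {"x":0,"y":0,"z":0,"ax":0,"ay":0,"az":-10},
    {"x":0,"y":0,"z":0,"ax":0,"ay":0,"az":-10},
    {"x":0,"y":0,"z":0,"ax":0,"ay":0,"az":-10},
    {"x":0,"y":0,"z":0,"ax":0,"ay":0,"az":0}
  ]
}}

```text
time_s: 4.6
ee_pos: [500.0, -29.4, 238.5]
ee_rot: [[-0.527, -0.85, -0.001], [-0.85, 0.527, -0.001], [0.001, 0.0, -1.0]]
wrist_force: [0.2, -0.1, -0.4]
finger_gap: 0.3
```

```bash
python3 -c "
from h import *;st()"
```

```text
t 4.6 p [500.  -29.4 238.5] yaw -121.8 q [ -17.   15.   90.   -0.   75. -165.] F [ 0.2 -0.1 -0.4] gap 0.3 tilt [-0.001 -0.001 -1.   ]
```

```bash
cat > gen.py <<'E'
from h import *
HUB=np.array([568.,4.5]);D=np.radians
u=lambda a:np.array([np.cos(D(a)),np.sin(D(a))])
def pose(th,gap=20.):
    f=max(min(54,88.2-th),-262); lat=7*np.clip((34-th)/34,0,1); n=u(f)
    return HUB+68.5*u(178.2-th)-gap*n-lat*u(f+90), f+180
def rows(p,yaw,targets):
    p=np.array(p[:2],float)
    for P,y in targets:
        d=P-p; dx,dy=d@u(yaw),d@u(yaw-90); da=-((y-yaw+180)%360-180)
        dx,dy,da=round(dx,1),round(dy,1),round(da,1); print((dx,dy,da))
        p=p+dx*u(yaw)+dy*u(yaw-90); yaw-=da
    print("end",p.round(1),yaw)
    return p,yaw
E
python3 - <<'E'
from gen import *
p,y=rows((500,-29.4),238.2,[((500,-29.4),234)])
p,y=rows(p,y,[(pose(0,35)[0],234)])
p,y=rows(p,y,[pose(0,22)])
for k in range(12): print(k); p,y=rows(p,y,[pose(min(5*(8*k+i),360)) for i in range(1,9) if 5*(8*k+i)<=360])
E
```

```text
(np.float64(0.0), np.float64(0.0), 4.2)
end [500.  -29.4] 234.0
(np.float64(6.1), np.float64(14.6), -0.0)
end [484.6 -25.8] 234.0
(np.float64(-13.0), np.float64(-0.0), -0.0)
end [492.2 -15.2] 234.0
0
(np.float64(-7.1), np.float64(4.1), -0.0)
(np.float64(-5.3), np.float64(3.8), -0.0)
(np.float64(-5.6), np.float64(3.2), -0.0)
(np.float64(-5.7), np.float64(2.7), -0.0)
(np.float64(-5.8), np.float64(2.3), -0.0)
(np.float64(-6.0), np.float64(1.7), -0.0)
(np.float64(-6.0), np.float64(1.3), 0.8)
(np.float64(-6.0), np.float64(1.5), 5.0)
end [503.6  35.3] 228.2
1
(np.float64(-6.0), np.float64(1.4), 5.0)
(np.float64(-6.1), np.float64(1.5), 5.0)
(np.float64(-6.0), np.float64(1.5), 5.0)
(np.float64(-6.1), np.float64(1.5), 5.0)
(np.float64(-6.0), np.float64(1.5), 5.0)
(np.float64(-6.1), np.float64(1.5), 5.0)
(np.float64(-6.0), np.float64(1.4), 5.0)
(np.float64(-6.1), np.float64(1.5), 5.0)
end [538.5  69.4] 188.2
2
(np.float64(-6.0), np.float64(1.5), 5.0)
(np.float64(-6.1), np.float64(1.5), 5.0)
(np.float64(-6.0), np.float64(1.5), 5.0)
(np.float64(-6.0), np.float64(1.5), 5.0)
(np.float64(-6.1), np.
[... 1788 characters left out ...]
1.5), 5.0)
(np.float64(-6.0), np.float64(1.4), 5.0)
(np.float64(-6.1), np.float64(1.5), 5.0)
(np.float64(-6.0), np.float64(1.5), 5.0)
(np.float64(-6.1), np.float64(1.5), 5.0)
end [526.5 -53.6] -51.80000000000001
8
(np.float64(-6.0), np.float64(1.5), 5.0)
(np.float64(-6.1), np.float64(1.5), 5.0)
(np.float64(-6.0), np.float64(1.4), 5.0)
(np.float64(-6.1), np.float64(1.5), 5.0)
(np.float64(-6.0), np.float64(1.5), 5.0)
(np.float64(-6.1), np.float64(1.5), 5.0)
(np.float64(-5.9), np.float64(-0.2), 0.2)
(np.float64(-6.0), np.float64(-0.8), -0.0)
end [502.3 -13.1] -82.00000000000001
9
end [502.3 -13.1] -82.00000000000001
10
end [502.3 -13.1] -82.00000000000001
11
end [502.3 -13.1] -82.00000000000001
```

Emit:
{"name": "step_arm", "arguments": {
  "deltas": [
    {"x":6,"y":14.6,"z":0,"ax":0,"ay":0,"az":0},
    {"x":0,"y":0,"z":25,"ax":0,"ay":0,"az":4.2},
    {"x":0,"y":0,"z":40,"ax":0,"ay":0,"az":0},
    {"x":0,"y":0,"z":40,"ax":0,"ay":0,"az":0},
    {"x":0,"y":0,"z":30,"ax":0,"ay":0,"az":0},
    {"x":0,"y":0,"z":13,"ax":0,"ay":0,"az":0},
    {"x":0,"y":0,"z":0,"ax":0,"ay":0,"az":0}
  ]
}}

```text
time_s: 5.48
ee_pos: [484.8, -26.2, 90.7]
ee_rot: [[-0.588, -0.809, -0.001], [-0.809, 0.588, -0.002], [0.002, 0.0, -1.0]]
wrist_force: [-1.0, -0.5, 0.5]
finger_gap: 0.2
```

```bash
python3 -c "
from gen import *;s=st()
print(pose(0,35))
c=[]
for n in ('scene','top'):
    im=cv2.cvtColor(eyes.grab_frame(n),cv2.COLOR_RGB2BGR); c.append(cv2.resize(im[120:270,240:420],None,fx=2.2,fy=2.2,interpolation=2))
cv2.imwrite('pics/c1.png',np.hstack(c))"
```

```text
t 5.475 p [484.8 -26.2  90.7] yaw -126.0 q [ -17.   23.  103.   -0.   54. -161.] F [-1.  -0.5  0.5] gap 0.2 tilt [-0.001 -0.002 -1.   ]
(array([484.62443575, -25.77845457]), 234)
```

View pics/c1.png

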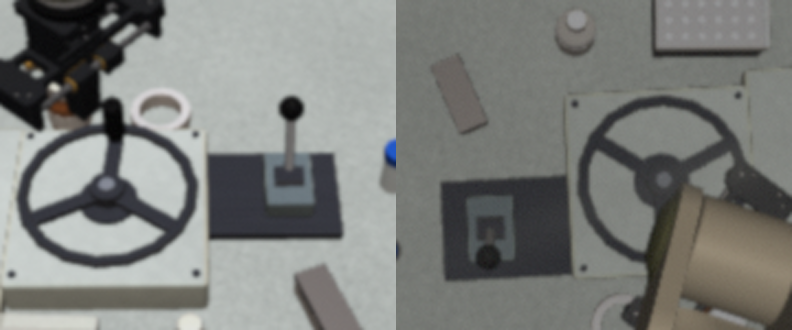

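The closed fingers stand just behind the untouched handle (crop (113,118)), with the gripper to its right-hand (-y) side. Next I start the push.

Emit:
{"name": "step_arm", "arguments": {
  "deltas": [
    {"x":-7,"y":0,"z":0,"ax":0,"ay":0,"az":0},
    {"x":-6,"y":0,"z":0,"ax":0,"ay":0,"az":0},
    {"x":-7.1,"y":4.1,"z":0,"ax":0,"ay":0,"az":0},
    {"x":-5.3,"y":3.8,"z":0,"ax":0,"ay":0,"az":0},
    {"x":-5.6,"y":3.2,"z":0,"ax":0,"ay":0,"az":0},
    {"x":-5.7,"y":2.7,"z":0,"ax":0,"ay":0,"az":0},
    {"x":-5.8,"y":2.3,"z":0,"ax":0,"ay":0,"az":0},
    {"x":-6,"y":1.7,"z":0,"ax":0,"ay":0,"az":0}
  ]
}}

```text
time_s: 6.58
ee_pos: [499.0, 23.8, 90.6]
ee_rot: [[-0.588, -0.809, -0.001], [-0.809, 0.588, -0.002], [0.002, -0.001, -1.0]]
wrist_force: [-2.7, -2.6, 2.6]
finger_gap: 0.4
```

```bash
python3 -c "
from gen import *;s=st()
print(pose(30))
c=[]
for n in ('scene','top'):
    im=cv2.cvtColor(eyes.grab_frame(n),cv2.COLOR_RGB2BGR); c.append(cv2.resize(im[120:270,240:420],None,fx=2.2,fy=2.2,interpolation=2))
cv2.imwrite('pics/c2.png',np.hstack(c))"
```

```text
t 6.575 p [499.   23.8  90.6] yaw -126.0 q [ -11.   25.  100.   -0.   55. -155.] F [-2.7 -2.6  2.6] gap 0.4 tilt [-0.001 -0.002 -1.   ]
(array([498.69289477,  23.93207366]), 234)
```

View pics/c2.png

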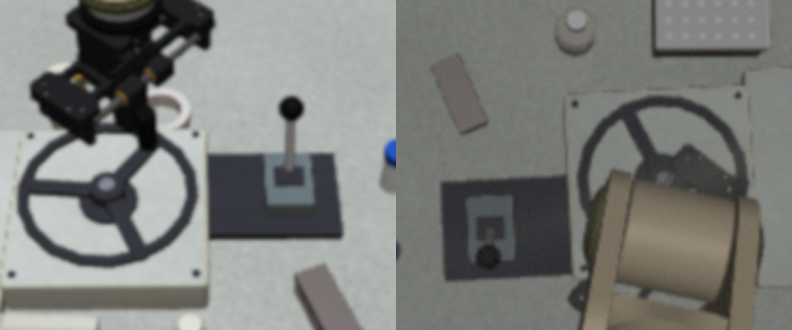

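The wheel is following. Its handle spoke has turned about 30° clockwise, and the handle is at crop (148,140), just ahead of the fingers. I continue around.

Emit:
{"name": "step_arm", "arguments": {
  "deltas": [
    {"x":-6,"y":1.3,"z":0,"ax":0,"ay":0,"az":0.8},
    {"x":-6,"y":1.5,"z":0,"ax":0,"ay":0,"az":5},
    {"x":-6,"y":1.5,"z":0,"ax":0,"ay":0,"az":5},
    {"x":-6.1,"y":1.5,"z":0,"ax":0,"ay":0,"az":5},
    {"x":-6,"y":1.5,"z":0,"ax":0,"ay":0,"az":5},
    {"x":-6.1,"y":1.5,"z":0,"ax":0,"ay":0,"az":5},
    {"x":-6,"y":1.4,"z":0,"ax":0,"ay":0,"az":5},
    {"x":-6.1,"y":1.5,"z":0,"ax":0,"ay":0,"az":5}
  ]
}}

```text
time_s: 7.68
ee_pos: [527.5, 63.5, 90.3]
ee_rot: [[-0.951, -0.309, -0.002], [-0.308, 0.951, -0.001], [0.002, -0.001, -1.0]]
wrist_force: [-3.6, -0.5, 2.2]
finger_gap: 0.3
```

Emit:
{"name": "step_arm", "arguments": {
  "deltas": [
    {"x":-6,"y":1.5,"z":0,"ax":0,"ay":0,"az":5},
    {"x":-6.1,"y":1.5,"z":0,"ax":0,"ay":0,"az":5},
    {"x":-6,"y":1.5,"z":0,"ax":0,"ay":0,"az":5},
    {"x":-6.1,"y":1.4,"z":0,"ax":0,"ay":0,"az":5},
    {"x":-6,"y":1.5,"z":0,"ax":0,"ay":0,"az":5},
    {"x":-6,"y":1.5,"z":0,"ax":0,"ay":0,"az":5},
    {"x":-6.1,"y":1.5,"z":0,"ax":0,"ay":0,"az":5},
    {"x":-6,"y":1.5,"z":0,"ax":0,"ay":0,"az":5}
  ]
}}

```text
time_s: 8.68
ee_pos: [574.9, 76.0, 90.3]
ee_rot: [[-0.927, 0.375, -0.002], [0.375, 0.927, -0.001], [0.001, -0.001, -1.0]]
wrist_force: [-2.1, 1.8, 2.1]
finger_gap: 0.6
```

```bash
python3 -c "
from gen import *;s=st()
print(pose(110))
c=[]
for n in ('scene',):
    im=cv2.cvtColor(eyes.grab_frame(n),cv2.COLOR_RGB2BGR); c.append(cv2.resize(im[120:270,200:420],None,fx=2.2,fy=2.2,interpolation=2))
cv2.imwrite('pics/c3.png',np.hstack(c))"
```

```text
t 8.675 p [574.9  76.   90.3] yaw 158.0 q [ -4.  33.  86.  -0.  61. -72.] F [-2.1  1.8  2.1] gap 0.6 tilt [-0.002 -0.001 -1.   ]
(array([574.8689802 ,  75.52863585]), 158.2)
```

View pics/c3.png

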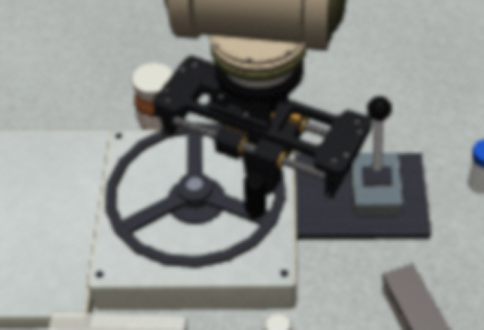

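The wheel is at about 110°, with the handle (crop (258,200)) ahead of the fingers and the tool pose as planned. I continue.

Emit:
{"name": "step_arm", "arguments": {
  "deltas": [
    {"x":-6.1,"y":1.5,"z":0,"ax":0,"ay":0,"az":5},
    {"x":-6,"y":1.5,"z":0,"ax":0,"ay":0,"az":5},
    {"x":-6.1,"y":1.5,"z":0,"ax":0,"ay":0,"az":5},
    {"x":-6,"y":1.5,"z":0,"ax":0,"ay":0,"az":5},
    {"x":-6.1,"y":1.5,"z":0,"ax":0,"ay":0,"az":5},
    {"x":-6,"y":1.5,"z":0,"ax":0,"ay":0,"az":5},
    {"x":-6.1,"y":1.5,"z":0,"ax":0,"ay":0,"az":5},
    {"x":-6,"y":1.5,"z":0,"ax":0,"ay":0,"az":5}
  ]
}}

```text
time_s: 9.72
ee_pos: [618.9, 54.7, 90.1]
ee_rot: [[-0.47, 0.882, -0.002], [0.882, 0.47, -0.001], [0.0, -0.002, -1.0]]
wrist_force: [-3.1, 1.5, 1.0]
finger_gap: 0.5
```

Emit:
{"name": "step_arm", "arguments": {
  "deltas": [
    {"x":-6,"y":1.5,"z":0,"ax":0,"ay":0,"az":5},
    {"x":-6.1,"y":1.5,"z":0,"ax":0,"ay":0,"az":5},
    {"x":-6,"y":1.5,"z":0,"ax":0,"ay":0,"az":5},
    {"x":-6.1,"y":1.4,"z":0,"ax":0,"ay":0,"az":5},
    {"x":-6,"y":1.5,"z":0,"ax":0,"ay":0,"az":5},
    {"x":-6,"y":1.5,"z":0,"ax":0,"ay":0,"az":5},
    {"x":-6.1,"y":1.5,"z":0,"ax":0,"ay":0,"az":5},
    {"x":-6,"y":1.5,"z":0,"ax":0,"ay":0,"az":5}
  ]
}}

```text
time_s: 10.72
ee_pos: [639.1, 10.6, 90.1]
ee_rot: [[0.207, 0.978, -0.002], [0.978, -0.207, -0.0], [-0.001, -0.002, -1.0]]
wrist_force: [-1.8, 3.6, 0.1]
finger_gap: 0.8
```

```bash
python3 -c "
from gen import *;s=st()
print(pose(190))"
```

```text
t 10.725 p [639.1  10.6  90.1] yaw 78.1 q [-10.  40.  74.  -0.  66.   2.] F [-1.8  3.6  0.1] gap 0.8 tilt [-0.002 -0.    -1.   ]
(array([639.14233717,  10.06936822]), 78.2)
```

Emit:
{"name": "step_arm", "arguments": {
  "deltas": [
    {"x":-6.1,"y":1.5,"z":0,"ax":0,"ay":0,"az":5},
    {"x":-6,"y":1.5,"z":0,"ax":0,"ay":0,"az":5},
    {"x":-6.1,"y":1.5,"z":0,"ax":0,"ay":0,"az":5},
    {"x":-6,"y":1.5,"z":0,"ax":0,"ay":0,"az":5},
    {"x":-6.1,"y":1.5,"z":0,"ax":0,"ay":0,"az":5},
    {"x":-6,"y":1.5,"z":0,"ax":0,"ay":0,"az":5},
    {"x":-6.1,"y":1.5,"z":0,"ax":0,"ay":0,"az":5},
    {"x":-6,"y":1.5,"z":0,"ax":0,"ay":0,"az":5}
  ]
}}

```text
time_s: 11.72
ee_pos: [626.6, -36.6, 90.3]
ee_rot: [[0.787, 0.616, -0.0], [0.616, -0.787, -0.0], [-0.0, 0.0, -1.0]]
wrist_force: [1.3, 4.1, 0.1]
finger_gap: 0.2
```

Emit:
{"name": "step_arm", "arguments": {
  "deltas": [
    {"x":-6,"y":1.5,"z":0,"ax":0,"ay":0,"az":5},
    {"x":-6.1,"y":1.5,"z":0,"ax":0,"ay":0,"az":5},
    {"x":-6,"y":1.5,"z":0,"ax":0,"ay":0,"az":5},
    {"x":-6.1,"y":1.4,"z":0,"ax":0,"ay":0,"az":5},
    {"x":-6,"y":1.5,"z":0,"ax":0,"ay":0,"az":5},
    {"x":-6,"y":1.5,"z":0,"ax":0,"ay":0,"az":5},
    {"x":-6.1,"y":1.5,"z":0,"ax":0,"ay":0,"az":5},
    {"x":-6,"y":1.5,"z":0,"ax":0,"ay":0,"az":5}
  ]
}}

```text
time_s: 12.72
ee_pos: [586.7, -64.6, 90.6]
ee_rot: [[0.999, -0.034, 0.001], [-0.034, -0.999, -0.001], [0.001, 0.001, -1.0]]
wrist_force: [3.1, 2.4, -0.8]
finger_gap: 0.3
```

```bash
python3 -c "
from gen import *;s=st()
print(pose(270))
p,y=rows(s['ee_pos'],np.degrees(np.arctan2(s['ee_rot'][1,0],s['ee_rot'][0,0])),[pose(t) for t in range(275,361,5)])
c=[]
for n in ('scene',):
    im=cv2.cvtColor(eyes.grab_frame(n),cv2.COLOR_RGB2BGR); c.append(cv2.resize(im[120:270,200:420],None,fx=2.2,fy=2.2,interpolation=2))
cv2.imwrite('pics/c4.png',np.hstack(c))"
```

```text
t 12.725 p [586.7 -64.6  90.6] yaw -2.0 q [-18.  34.  84.  -0.  61.  74.] F [ 3.1  2.4 -0.8] gap 0.3 tilt [ 0.001 -0.001 -1.   ]
(array([585.83849421, -64.59441457]), -1.8000000000000114)
(np.float64(-6.9), np.float64(1.6), np.float64(4.8))
(np.float64(-6.1), np.float64(1.4), np.float64(5.0))
(np.float64(-6.0), np.float64(1.5), np.float64(5.0))
(np.float64(-6.1), np.float64(1.5), np.float64(5.0))
(np.float64(-6.0), np.float64(1.5), np.float64(5.0))
(np.float64(-6.1), np.float64(1.4), np.float64(5.0))
(np.float64(-6.0), np.float64(1.5), np.float64(5.0))
(np.float64(-6.1), np.float64(1.5), np.float64(5.0))
(np.float64(-6.0), np.float64(1.5), np.float64(5.0))
(np.float64(-6.1), np.float64(1.5), np.float64(5.0))
(np.float64(-6.0), np.float64(1.4), np.float64(5.0))
(np.float64(-6.1), np.float64(1.5), np.float64(5.0))
(np.float64(-6.0), np.float64(1.5), np.float64(5.0))
(np.float64(-6.1), np.float64(1.5), np.float64(5.0))
(np.float64(-6.0), np.float64(1.4), np.float64(5.0))
(np.float64(-6.0), np.float64(1.5), np.float64(5.0))
(np.float64(-6.0), np.float64(-0.2), np.float64(0.2))
(np.float64(-5.9), np.float64(-0.7), np.float64(0.0))
end [502.3 -13.2] -81.954452983028
```

View pics/c4.png

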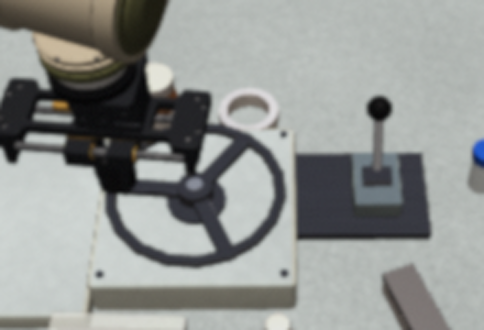

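The handle spoke points to -y, so the turn is at about 270°. The jar and tape haven't moved. Pushing on to 340°, more slowly at the end.

Emit:
{"name": "step_arm", "arguments": {
  "deltas": [
    {"x":-6.5,"y":1.5,"z":0,"ax":0,"ay":0,"az":5},
    {"x":-6.1,"y":1.5,"z":0,"ax":0,"ay":0,"az":5},
    {"x":-6,"y":1.5,"z":0,"ax":0,"ay":0,"az":5},
    {"x":-6.1,"y":1.5,"z":0,"ax":0,"ay":0,"az":5},
    {"x":-6,"y":1.5,"z":0,"ax":0,"ay":0,"az":5},
    {"x":-6.1,"y":1.5,"z":0,"ax":0,"ay":0,"az":5},
    {"x":-6,"y":1.5,"z":0,"ax":0,"ay":0,"az":5},
    {"x":-6.1,"y":1.5,"z":0,"ax":0,"ay":0,"az":5}
  ]
}}

```text
time_s: 13.78
ee_pos: [537.7, -60.6, 90.8]
ee_rot: [[0.744, -0.668, 0.001], [-0.668, -0.744, -0.003], [0.003, 0.001, -1.0]]
wrist_force: [2.6, -1.7, -1.1]
finger_gap: 0.5
```

Emit:
{"name": "step_arm", "arguments": {
  "deltas": [
    {"x":-6,"y":1.5,"z":0,"ax":0,"ay":0,"az":5},
    {"x":-6.1,"y":1.5,"z":0,"ax":0,"ay":0,"az":5},
    {"x":-6,"y":1.4,"z":0,"ax":0,"ay":0,"az":5},
    {"x":-6,"y":1.5,"z":0,"ax":0,"ay":0,"az":5},
    {"x":-6.1,"y":1.5,"z":0,"ax":0,"ay":0,"az":5},
    {"x":-6,"y":1.5,"z":0,"ax":0,"ay":0,"az":5},
    {"x":0,"y":0,"z":0,"ax":0,"ay":0,"az":0}
  ]
}}

```text
time_s: 14.65
ee_pos: [509.2, -36.2, 90.7]
ee_rot: [[0.314, -0.949, -0.0], [-0.949, -0.314, -0.002], [0.002, 0.001, -1.0]]
wrist_force: [-0.2, -0.0, 0.3]
finger_gap: 0.4
```

```bash
cat > chk.py <<'E'
from gen import *
im=cv2.cvtColor(eyes.grab_frame('scene'),cv2.COLOR_RGB2BGR)
import sys
cv2.imwrite(f'pics/{sys.argv[1]}.png',np.hstack([cv2.resize(cv2.imread("pics/scene0.png")[140:240,240:340],None,fx=4,fy=4,interpolation=2),cv2.resize(im[140:240,240:340],None,fx=4,fy=4,interpolation=2)]))
E
python3 - c5 <<'E'
from chk import *
s=st();print(pose(340))
p,y=rows(s['ee_pos'],np.degrees(np.arctan2(s['ee_rot'][1,0],s['ee_rot'][0,0])),[pose(t) for t in (344,348,352,355,357,358,360)])
E
```

```text
t 14.7 p [509.3 -36.3  90.8] yaw -71.7 q [-17.  26.  99.  -0.  55. 145.] F [-0.5  0.2  0.9] gap 0.6 tilt [-0.    -0.002 -1.   ]
(array([509.17361284, -35.89438295]), -71.80000000000001)
(np.float64(-5.2), np.float64(1.2), np.float64(4.1))
(np.float64(-4.9), np.float64(1.3), np.float64(4.0))
(np.float64(-4.8), np.float64(0.6), np.float64(2.2))
(np.float64(-3.5), np.float64(-0.2), np.float64(0.0))
(np.float64(-2.4), np.float64(-0.3), np.float64(0.0))
(np.float64(-1.2), np.float64(-0.1), np.float64(0.0))
(np.float64(-2.4), np.float64(-0.4), np.float64(0.0))
end [502.3 -13.1] -81.95863634671989
```

View pics/c5.png

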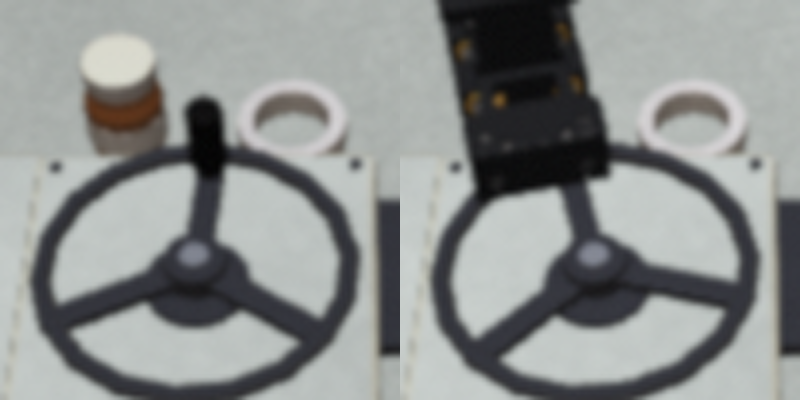

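Compared with the start, left, the spokes are still about 18° short, as planned. Finishing with slowing rows.

Emit:
{"name": "step_arm", "arguments": {
  "deltas": [
    {"x":-5.2,"y":1.2,"z":0,"ax":0,"ay":0,"az":4.1},
    {"x":-4.9,"y":1.3,"z":0,"ax":0,"ay":0,"az":4},
    {"x":-4.8,"y":0.6,"z":0,"ax":0,"ay":0,"az":2},
    {"x":-3.5,"y":-0.2,"z":0,"ax":0,"ay":0,"az":0},
    {"x":-2.4,"y":-0.3,"z":0,"ax":0,"ay":0,"az":0},
    {"x":-1.2,"y":-0.1,"z":0,"ax":0,"ay":0,"az":0},
    {"x":-1,"y":0,"z":0,"ax":0,"ay":0,"az":0},
    {"x":0,"y":0,"z":0,"ax":0,"ay":0,"az":0}
  ]
}}

```text
time_s: 15.7
ee_pos: [501.9, -14.6, 90.6]
ee_rot: [[0.141, -0.99, -0.001], [-0.99, -0.141, -0.002], [0.002, 0.001, -1.0]]
wrist_force: [-1.4, -3.4, -0.5]
finger_gap: 0.2
```

Emit:
{"name": "step_arm", "arguments": {
  "deltas": [
    {"x":0,"y":0,"z":0,"ax":0,"ay":0,"az":0},
    {"x":0,"y":0,"z":0,"ax":0,"ay":0,"az":0},
    {"x":6,"y":0,"z":0,"ax":0,"ay":0,"az":0},
    {"x":15,"y":0,"z":0,"ax":0,"ay":0,"az":0},
    {"x":25,"y":0,"z":0,"ax":0,"ay":0,"az":0},
    {"x":0,"y":0,"z":-40,"ax":0,"ay":0,"az":0},
    {"x":0,"y":0,"z":-40,"ax":0,"ay":0,"az":0},
    {"x":0,"y":0,"z":0,"ax":0,"ay":0,"az":0}
  ]
}}

```text
time_s: 16.7
ee_pos: [509.7, -61.3, 173.4]
ee_rot: [[0.14, -0.99, 0.005], [-0.99, -0.14, -0.004], [0.004, -0.004, -1.0]]
wrist_force: [0.0, -0.8, -0.3]
finger_gap: 0.7
```

```bash
python3 - c6 <<'E'
from chk import *
s=st()
a=cv2.imread("pics/scene0.png")
# spoke directions: dark pixels in the annulus r=25..75 on the wheel's spoke plane (z=68)
for im2 in (a,im):
    v=[]
    for th in range(0,360,2):
        d=[im2[int(round(q[1])),int(round(q[0]))].max() for r in range(30,72,4) for q in [proj("scene",[*(HUB+r*u(th)),68])]]
        v.append(np.mean(d))
    v=np.array(v);e=np.exp(1j*3*D(np.arange(0,360,2)))
    print("3-fold phase deg",np.degrees(np.angle(((v<95)*(1.)*e).sum()))/3)
E
```

```text
t 16.75 p [508.9 -60.9 171.5] yaw -82.0 q [-20.  20.  94.  -0.  66. 152.] F [ 0.2 -0.2 -0.7] gap 0.6 tilt [ 0.002 -0.003 -1.   ]
3-fold phase deg -59.40336168386139Traceback (most recent call last):
  File "<stdin>", line 8, in <module>
  File "h.py", line 13, in proj
    m=eyes.camera_model(n);E=m["extrinsics"];c=E[:3,:3]@np.array(P,float)+E[:3,3]
ValueError: time passes only in moves, steps and waits
```

View pics/c6.png

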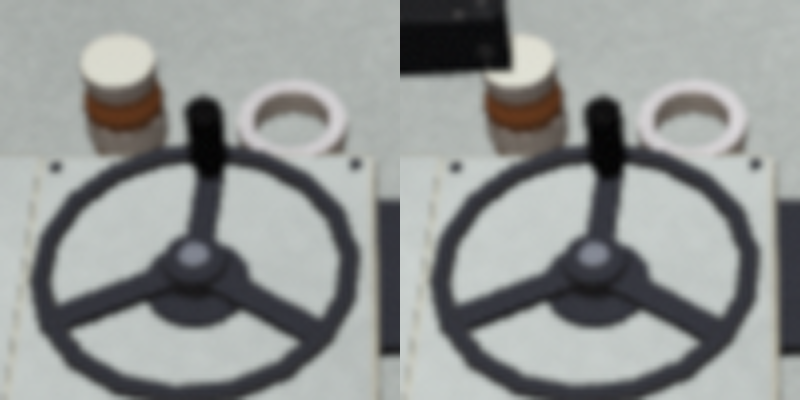

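The handle is back at its start: crop (203,105) against (204,105) before, and the spokes coincide. The jar and tape are unmoved. Next is the lever: turn the tool to yaw 4°, move behind the ball, and push with the +x face.

Emit:
{"name": "step_arm", "arguments": {
  "deltas": [
    {"x":0,"y":0,"z":-20,"ax":0,"ay":0,"az":0},
    {"x":0,"y":0,"z":0,"ax":0,"ay":0,"az":-10},
    {"x":0,"y":0,"z":0,"ax":0,"ay":0,"az":-10},
    {"x":0,"y":0,"z":0,"ax":0,"ay":0,"az":-10},
    {"x":0,"y":0,"z":0,"ax":0,"ay":0,"az":-10},
    {"x":0,"y":0,"z":0,"ax":0,"ay":0,"az":-10},
    {"x":0,"y":0,"z":0,"ax":0,"ay":0,"az":-10},
    {"x":0,"y":0,"z":0,"ax":0,"ay":0,"az":-10}
  ]
}}

```text
time_s: 17.75
ee_pos: [508.0, -60.3, 189.3]
ee_rot: [[0.98, -0.201, -0.003], [-0.201, -0.98, -0.001], [-0.003, 0.002, -1.0]]
wrist_force: [-0.1, 0.4, 0.1]
finger_gap: 0.0
```

Emit:
{"name": "step_arm", "arguments": {
  "deltas": [
    {"x":0,"y":0,"z":0,"ax":0,"ay":0,"az":-10},
    {"x":0,"y":0,"z":0,"ax":0,"ay":0,"az":-6},
    {"x":-15,"y":-41,"z":0,"ax":0,"ay":0,"az":0},
    {"x":-15,"y":-42,"z":0,"ax":0,"ay":0,"az":0},
    {"x":-15,"y":-42,"z":0,"ax":0,"ay":0,"az":0},
    {"x":-12,"y":-42,"z":0,"ax":0,"ay":0,"az":0},
    {"x":0,"y":-42,"z":0,"ax":0,"ay":0,"az":0},
    {"x":0,"y":-40,"z":0,"ax":0,"ay":0,"az":0}
  ]
}}

```text
time_s: 18.75
ee_pos: [433.3, 185.2, 189.2]
ee_rot: [[0.997, 0.071, -0.002], [0.071, -0.997, -0.002], [-0.003, 0.002, -1.0]]
wrist_force: [-0.4, 0.4, -0.4]
finger_gap: 0.5
```

Emit:
{"name": "step_arm", "arguments": {
  "deltas": [
    {"x":0,"y":0,"z":30,"ax":0,"ay":0,"az":0},
    {"x":0,"y":0,"z":40,"ax":0,"ay":0,"az":0},
    {"x":0,"y":0,"z":25,"ax":0,"ay":0,"az":0},
    {"x":0,"y":0,"z":0,"ax":0,"ay":0,"az":0}
  ]
}}

```text
time_s: 19.25
ee_pos: [432.6, 183.6, 93.2]
ee_rot: [[0.997, 0.071, -0.006], [0.071, -0.997, -0.003], [-0.006, 0.002, -1.0]]
wrist_force: [0.3, 0.1, 0.3]
finger_gap: 0.5
```

Emit:
{"name": "step_arm", "arguments": {
  "deltas": [
    {"x":10,"y":0,"z":0,"ax":0,"ay":0,"az":0},
    {"x":10,"y":0,"z":0,"ax":0,"ay":0,"az":0},
    {"x":10,"y":0,"z":0,"ax":0,"ay":0,"az":0},
    {"x":10,"y":0,"z":0,"ax":0,"ay":0,"az":0},
    {"x":10,"y":0,"z":0,"ax":0,"ay":0,"az":0},
    {"x":10,"y":0,"z":0,"ax":0,"ay":0,"az":0},
    {"x":10,"y":0,"z":0,"ax":0,"ay":0,"az":0},
    {"x":10,"y":0,"z":0,"ax":0,"ay":0,"az":0}
  ]
}}

```text
time_s: 20.25
ee_pos: [514.2, 189.8, 95.2]
ee_rot: [[0.997, 0.071, -0.001], [0.071, -0.997, -0.002], [-0.001, 0.002, -1.0]]
wrist_force: [-1.2, -0.0, -0.2]
finger_gap: 0.2
```

Emit:
{"name": "step_arm", "arguments": {
  "deltas": [
    {"x":5,"y":0,"z":0,"ax":0,"ay":0,"az":0},
    {"x":4,"y":0,"z":0,"ax":0,"ay":0,"az":0},
    {"x":3,"y":0,"z":0,"ax":0,"ay":0,"az":0},
    {"x":2,"y":0,"z":0,"ax":0,"ay":0,"az":0},
    {"x":0,"y":0,"z":0,"ax":0,"ay":0,"az":0},
    {"x":0,"y":0,"z":0,"ax":0,"ay":0,"az":0}
  ]
}}

```text
time_s: 21.0
ee_pos: [527.7, 190.8, 95.4]
ee_rot: [[0.997, 0.071, -0.0], [0.071, -0.997, -0.002], [-0.0, 0.002, -1.0]]
wrist_force: [-0.0, 0.1, 0.0]
finger_gap: 0.6
```

Emit:
{"name": "step_arm", "arguments": {
  "deltas": [
    {"x":1,"y":0,"z":0,"ax":0,"ay":0,"az":0},
    {"x":1,"y":0,"z":0,"ax":0,"ay":0,"az":0},
    {"x":0,"y":0,"z":0,"ax":0,"ay":0,"az":0}
  ]
}}

```text
time_s: 21.38
ee_pos: [529.6, 190.9, 95.3]
ee_rot: [[0.997, 0.071, -0.001], [0.071, -0.997, -0.002], [-0.001, 0.002, -1.0]]
wrist_force: [-1.9, -0.5, 0.1]
finger_gap: 0.2
```

Run:
```python
from h import *
s=st();c=[]
for n,e in (('scene',(330,430,120,220)),('top',(240,340,180,280))):
    im=cv2.cvtColor(eyes.grab_frame(n),cv2.COLOR_RGB2BGR); c.append(cv2.resize(im[e[2]:e[3],e[0]:e[1]],None,fx=4,fy=4,interpolation=2))
cv2.imwrite('pics/c7.png',np.hstack(c))
```

```text
t 21.375 p [529.6 190.9  95.3] yaw 4.1 q [ 8. 31. 89. -0. 60. 94.] F [-1.9 -0.5  0.1] gap 0.2 tilt [-0.001 -0.002 -1.   ]
```

View pics/c7.png

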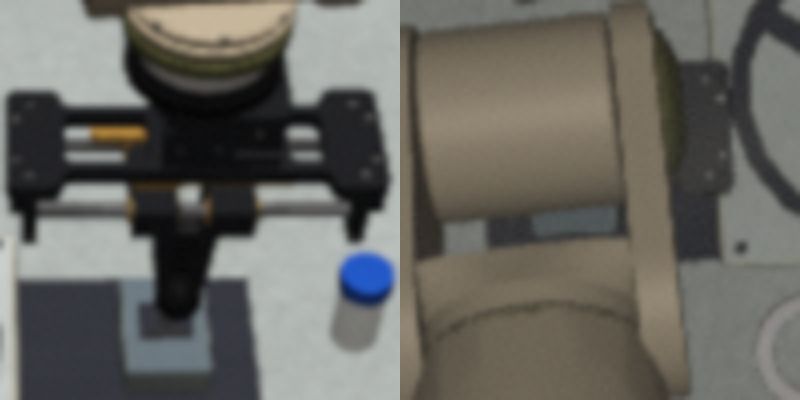

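The ball, at crop (180,295) or scene (375,194), sits ahead of the fingers and leans away. I'll nudge it a little more to find the stop, watching the force.

Emit:
{"name": "step_arm", "arguments": {
  "deltas": [
    {"x":1,"y":0,"z":0,"ax":0,"ay":0,"az":0},
    {"x":1,"y":0,"z":0,"ax":0,"ay":0,"az":0},
    {"x":0,"y":0,"z":0,"ax":0,"ay":0,"az":0},
    {"x":0,"y":0,"z":0,"ax":0,"ay":0,"az":0}
  ]
}}

```text
time_s: 21.98
ee_pos: [530.6, 191.0, 95.1]
ee_rot: [[0.997, 0.071, -0.003], [0.071, -0.997, -0.002], [-0.003, 0.002, -1.0]]
wrist_force: [-6.4, -1.1, 2.5]
finger_gap: 0.4
```

The force rose to 6.4 N, so the lever is at its stop. Retreating back, up and away.

Emit:
{"name": "step_arm", "arguments": {
  "deltas": [
    {"x":-5,"y":0,"z":0,"ax":0,"ay":0,"az":0},
    {"x":-20,"y":0,"z":0,"ax":0,"ay":0,"az":0},
    {"x":-30,"y":0,"z":0,"ax":0,"ay":0,"az":0},
    {"x":-30,"y":0,"z":0,"ax":0,"ay":0,"az":0},
    {"x":0,"y":0,"z":-40,"ax":0,"ay":0,"az":0},
    {"x":0,"y":0,"z":-50,"ax":0,"ay":0,"az":0},
    {"x":-40,"y":-10,"z":-40,"ax":0,"ay":0,"az":0},
    {"x":-40,"y":-10,"z":0,"ax":0,"ay":0,"az":0}
  ]
}}

```text
time_s: 22.98
ee_pos: [365.9, 199.9, 228.0]
ee_rot: [[0.997, 0.071, 0.006], [0.071, -0.998, -0.0], [0.006, 0.001, -1.0]]
wrist_force: [-1.4, -0.2, -0.7]
finger_gap: 0.5
```

Emit:
{"name": "step_arm", "arguments": {
  "deltas": [
    {"x":0,"y":0,"z":0,"ax":0,"ay":0,"az":0},
    {"x":0,"y":0,"z":0,"ax":0,"ay":0,"az":0}
  ]
}}

```text
time_s: 23.22
ee_pos: [366.3, 199.5, 225.6]
ee_rot: [[0.997, 0.071, 0.001], [0.071, -0.997, -0.002], [0.001, 0.002, -1.0]]
wrist_force: [-0.0, -0.7, -0.2]
finger_gap: 0.2
```

Run:
```python
from gen import *
s=st();I={}
for n in ('scene','top'): I[n]=cv2.cvtColor(eyes.grab_frame(n),cv2.COLOR_RGB2BGR)
cv2.imwrite('pics/f.png',I['scene'])
piv=HUB-40*u(4.2)+185*u(94.2)
for a in (.8,.9,1.): 
    x,z=80*np.sin(a-.5),34+80*np.cos(a-.5);print(a,[np.round(proj(n,[*(piv+x*u(4.2)),z]),1) for n in I])
def dark(im,x0,x1,y0,y1,t):
    m=(im[y0:y1,x0:x1].max(2)<t).astype(np.uint8);n,l,st_,c=cv2.connectedComponentsWithStats(m)
    return [(st_[i].tolist(),(c[i]+[x0,y0]).round(1)) for i in range(1,n) if st_[i,4]>15]
print("ball",dark(I['scene'],360,390,175,215,30),"handle",dark(I['scene'],280,303,158,200,40))
```

```text
t 23.225 p [366.3 199.5 225.6] yaw 4.1 q [ 12.   5. 104.  -0.  71.  98.] F [-0.  -0.7 -0.2] gap 0.2 tilt [ 0.001 -0.002 -1.   ]
0.8 [array([372.8, 187.2]), array([280. , 211.5])]
0.9 [array([373. , 190.7]), array([279.9, 208.2])]
1.0 [array([373. , 194.4]), array([279.9, 205.1])]
ball [([9, 15, 10, 10, 80], array([373.8, 194.7]))] handle [([7, 7, 10, 20, 141], array([291. , 174.6]))]
```

View pics/f.png

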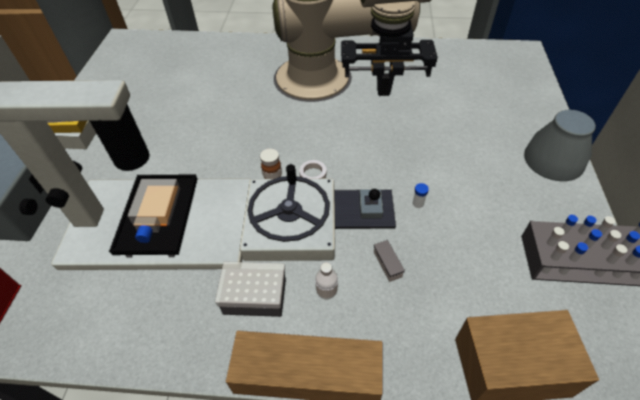

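The final view shows the ball at (373.8,194.7), against (373.0,194.4) predicted for 1.0 rad. The handle is at (291.0,174.6), against (291.2,174.6) at the start. All the loose things are in place and the hand is clear.

```bash
python3 -c "
from cell import ctrl
print(ctrl.sign_off())"
```

```text
the job is handed in; nothing more can be done
None
```

The wheel has made one full clockwise turn, the lock lever is at its far stop, and the job was handed in at about 23 s of the 72 s allowed. I pushed both with closed fingers and never took the handle or lever between them; no verdict was reported.

My last checks all came out well:
- **Wheel:** the handle is within 0.2 pixel (under 1 mm) of where it started in the scene view, and the spokes line up with the first picture.
- **Lever:** the ball is within 1 pixel of the position predicted for 1.0 rad. The push also met the stop, where the force rose to 6.4 N.
- **Surroundings:** by eye, the flask and the loose things look undisturbed. I did not measure their shifts. The flask should ride along about 10 mm with the wheel.
- **Hand:** it is clear, with the fingertips 226 mm above the bench and force readings near zero.

Two things failed on the way, neither with any effect on the scene. My first move calls were refused because every row needs all six fields. A check script comparing spoke angles also crashed partway, so I compared the before and after pictures by eye, and later by the handle's measured pixel position.

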